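# Put a pile of sampling supplies away in their trays

### The arm

A 7-joint arm with a two-finger parallel gripper is mounted at the origin on a cart in front of the work surface, level with it; the furniture and walls round the work are solid. World frame = base frame: x ahead of the robot, y to its left, z up, the work surface at z = 0. Lengths are in m, angles in rad, forces in N, time in s.
With the tool pointing down it reaches from about 0.4 to 0.875 m from the base axis. Payload 6.5 kg.
Tool frame: the origin (TCP) lies between the finger pads; the fingertips stand 14 mm ahead of it and the grasp point (between the pads) lies 5 mm behind it; z points along the fingers, y is the line along which they close (so a half turn about z gives the same grasp; the last joint's range is limited). The gripper opens to 85 mm and grips with 20 to 120 N. Pads are 22 mm wide; open, the fingers measure 114 mm over their backs; the gripper's body (76 mm by 85 mm) begins 54 mm behind the grasp point. The pads swing forward as they close: fully open they stand 13 mm farther back than shut.
Start: joints at [1.188, 0.536, -0.004, 1.538, 0.003, 1.067, -0.071], TCP at [0.202, -0.618, 0.208] pointing down, gripper open.
Joint ranges: [-2.7, 2.7], [-0.37, 2.16], [-1.27, 1.26], [0.24, 2.4], [-1.31, 4.45], [0.19, 1.91], [-2.76, 2.76]. Speed limits (rad/s): [2.39, 2.39, 3.14, 3.14, 3.14, 3.14, 3.14].

### API

Orientations are given as [roll, pitch, yaw] about the fixed x, y, z axes, in that order (R = Rz(yaw) Ry(pitch) Rx(roll)).
In Python, from station import ctrl, optics, hand_in gives the robot as it stands. The module is installed in compiled form; this text tells all that it offers.
- The arm moves only by the shell command python3 -m inch 'ROWS' [FORCE]. ROWS is JSON, a list of rows, each an object of numbers: "dx", "dy", "dz": the shift along the tool's x, y, z in cm; "roll": the turn about the tool's z in degrees; "fingers": the closure, from -1 (fully open) to 1 (shut). A call has 1 to 20 rows; each row shifts and turns the commanded pose from where the row before left it, along the tool's axes as they then stand; what a row does not reach is not made up. A row lasts 1/10 s, in which the tool goes at most 50 mm and 8.59 degrees, less where a joint would pass 70% of its speed; a pose out of reach is approached as far as the arm can. A call with a gripper value outside its range is refused whole. The fingers move at their own pace and stop on an object; FORCE is the grip in N (left out, the last holds). Time passes only in rows, so rows that do not move let the fingers close. It gives the time, the measured TCP pose, the force, the opening and the grip force at its end, in the units of the state.
- ctrl.sense(): the state, without advancing time (a new reading comes with each control period).
- optics.capture(name): name is "scene" or "top"; returns the picture (400x640x3 uint8, red, green, blue); there is no depth.
- optics.camera_info(name): a dict with "camera_matrix" (3x3 intrinsics, pixels), "R" (3x3) and "t" (3): a world point X has camera coordinates R X + t. Camera axes: x right, y down, z forward; pixel columns grow to the right and rows downward; lengths in m; the calibration is good to about 2 mm. A picture is of the moment at which its call begins. camera_info takes no time and is no camera call.
- hand_in(): hands the job in; it is judged then, once.
The state is a dict: "t": time; "joint_pos": joint angles; "qd": joint speeds; "effort": joint torques, N m; "eef_pos": TCP position; "tool_rot": TCP orientation; "ft_force": force on the tool from outside, world axes, zero at the start; "wrist_torque": the same for the moment, N m; "opening": finger opening in m; "finger_force": force on a finger pad.
Only numpy, scipy, OpenCV 4.12 (cv2) and the standard library are available. Lean on these libraries where they do the work, as an engineer would, in place of code of your own. Each camera call takes 0.05 s, during which the arm holds its last target. There are 200 camera calls.

### The job

Someone left the sampling supplies in one pile on the bench: a vial on a bottle cap on a roll of labels on a block of sticky notes. Take the pile apart from the top down and lay each thing flat on the floor of its own tray before taking the next: the vial, standing upright, in the smallest round tray, the cap in the middle-sized round tray, the label roll in the largest round tray and the note block in the square tray. Never let the vial fall over, and leave the dropper bottle and the glass beaker where they stand.

Things in the scene. Friction and masses are not known exactly. Their poses are not given: they have to be found in the camera images.
- vial: small white buffer vial with a blue cap, upright on top of the pile: 27 mm diameter, 62 mm high in all; grip the body, which reaches from 0 to 50 mm above its underside. About 30 g. Origin: centre of its underside; z up along the vial
- bottle_cap: white ribbed bottle cap, second from the top of the pile: 52 mm diameter, 24 mm high, top closed. About 20 g. Origin: centre of its underside; z up
- label_roll: white roll of blank labels lying flat, third from the top of the pile: 69 mm diameter, 35 mm high. About 90 g. Origin: centre of its underside; z up along the roll's axis
- note_block: yellow block of sticky notes, at the bottom of the pile on the bench: 68 x 68 mm, 22 mm high. About 80 g. Origin: centre of its underside; x and y along its sides, z up. (Fixed around: a drawer cabinet 210 mm high beyond x = 0.47 right of y = -0.08; things up to 112 mm high beyond x = 0.66; a flat timer and marker among the trays.)
- small_round_tray: fixed low organiser tray of grey plastic with a dark rubber inlay, the smallest round one: recess 45 mm in diameter, 53 mm outside. Its floor is 3 mm above the bench; the rim, 4 mm thick, stands 8 mm above the bench (5 mm above the tray floor). Origin: centre of its underside, on the bench; z up. Place of the vial
- medium_round_tray: fixed low organiser tray of grey plastic with a dark rubber inlay, the middle-sized round one: recess 70 mm in diameter, 78 mm outside. Its floor is 3 mm above the bench; the rim, 4 mm thick, stands 8 mm above the bench (5 mm above the tray floor). Origin: centre of its underside, on the bench; z up. Place of the bottle cap
- large_round_tray: fixed low organiser tray of grey plastic with a dark rubber inlay, the largest round one: recess 87 mm in diameter, 95 mm outside. Its floor is 3 mm above the bench; the rim, 4 mm thick, stands 8 mm above the bench (5 mm above the tray floor). Origin: centre of its underside, on the bench; z up. Place of the label roll
- square_tray: fixed low organiser tray of grey plastic with a dark rubber inlay, the square one: recess 86 x 86 mm, 94 x 94 mm outside. Its floor is 3 mm above the bench; the rim, 4 mm thick, stands 8 mm above the bench (5 mm above the tray floor). Origin: centre of its underside, on the bench; z up, x and y along its sides. Place of the note block, its sides along the tray's (any of the four ways round)
- dropper_bottle: amber dropper bottle with a black top, 33 mm diameter, 105 mm high, loose, a bystander at the left; not to be moved. Origin: centre of its underside
- glass_beaker: small clear empty glass beaker, 55 mm diameter, 71 mm high, loose, a bystander at the back left (a larger beaker stands behind it); not to be moved. Origin: centre of its underside
Mind the look-alikes: they are no part of the job. Leave any purple look-alike of the bottle_cap alone.

How it is judged:
On the way, in this order (a step that is already met when the one before it is completed fails the run):
1. the buffer vial rests released on the floor of the smallest round tray (horizontal distance between vial and small_round_tray below 0.014 m and z of vial in the frame of small_round_tray between 0.001 and 0.0045 m and angle between vial's own z axis and vertical below 0.03 rad and linear speed of vial below 0.02 m/s and contact force between the fingers and vial below 0.05 N), for 0.2 s.
2. the bottle cap rests released on the floor of the middle-sized round tray (horizontal distance between bottle_cap and medium_round_tray below 0.014 m and z of bottle_cap in the frame of medium_round_tray between 0.001 and 0.0045 m and angle between bottle_cap's own z axis and vertical below 0.03 rad and linear speed of bottle_cap below 0.02 m/s and contact force between the fingers and bottle_cap below 0.05 N), for 0.2 s.
3. the label roll rests released on the floor of the largest round tray (horizontal distance between label_roll and large_round_tray below 0.014 m and z of label_roll in the frame of large_round_tray between 0.001 and 0.0045 m and angle between label_roll's own z axis and vertical below 0.03 rad and linear speed of label_roll below 0.02 m/s and contact force between the fingers and label_roll below 0.05 N), for 0.2 s.
4. the note block rests released on the floor of the square tray (horizontal distance between note_block and square_tray below 0.014 m and z of note_block in the frame of square_tray between 0.001 and 0.0045 m and angle between note_block's own z axis and vertical below 0.03 rad and linear speed of note_block below 0.02 m/s and contact force between the fingers and note_block below 0.05 N), for 0.2 s.
At the end, for the whole second after the job is handed in: Vial upright in the smallest round tray, cap in the middle one, label roll in the largest, note block in the square tray: each within 14 mm of the tray's centre, flat on its floor (within 1.5 mm, tilt below 0.03 rad), at rest and released (all of step 1 and all of step 2 and all of step 3 and all of step 4); the robot touches nothing.
It fails at once if the vial is tipped over (angle between vial's own z axis and vertical above 0.7 rad).
It fails at once if the dropper bottle is disturbed (distance of dropper_bottle from where it was at the start of the episode above 0.015 m).
It fails at once if the glass beaker is disturbed (distance of glass_beaker from where it was at the start of the episode above 0.015 m).
It also fails if it takes over 120 s, if anything falls off the work surface, if the arm or the gripper's body presses on something with over 40 N, if the wrist force passes 120 N, or if a joint passes its speed limit or range.

## Working session

There is one attempt and no reset: what is moved stays moved. The work goes in short steps, Python scripts to look and compute and a shell command to move; the robot and the scene stay as the last step left them, time stands still between calls to the robot, and variables do not carry over. Pictures are saved under pics/ and viewed, at most 14 in all, crops included, and the job is handed in when it is done.

```bash
mkdir -p pics
python3 - <<'E'
from station import ctrl, optics
import cv2
for n in("scene","top"):
    im=optics.capture(n); cv2.imwrite(f"pics/{n}0.png",im[:,:,::-1])
    c=optics.camera_info(n); print(n,c["camera_matrix"],c["R"],c["t"])
s=ctrl.sense(); print(s)
E
```

```text
scene [[437.85380725   0.         312.95682412]
 [  0.         437.85380725 195.44710712]
 [  0.           0.           1.        ]] [[ 0.99998423 -0.00538844  0.00158187]
 [-0.00140286 -0.5124368  -0.8587238 ]
 [ 0.00543779  0.85870804 -0.51243628]] [-0.5415905   0.13584128  0.91071177]
top [[370.79096251   0.         315.24689546]
 [  0.         370.79096251 202.77254383]
 [  0.           0.           1.        ]] [[ 0.02566523 -0.99952009  0.01734623]
 [-0.98935406 -0.02788299 -0.14283236]
 [ 0.14324747 -0.01349574 -0.98959488]] [0.07531427 0.53820141 0.88793767]
{'t': 0.1, 'joint_pos': array([ 1.18778992,  0.53708532, -0.00448005,  1.53876604,  0.00259594,
        1.06728472, -0.0711894 ]), 'qd': array([-0.00056365, -0.00111118,  0.00124549, -0.00149853,  0.00018722,
       -0.00044318, -0.00059565]), 'effort': array([ 3.24882436e-03, -5.84567821e+01,  1.05231833e+00, -2.59776360e+01,
        1.27419789e-02,  4.63064833e-03,  4.28305327e-06]), 'eef_pos': array([ 0.20232126, -0.61708184,  0.20690685]), 'tool_rot': array([-3.14005754e+00,  8.91166175e-05,  3.16922420e-01]), 'ft_force': array([ 0.03455   ,  0.58414188, -0.92849373]), 'wrist_torque': array([-0.0249366 , -0.0084106 ,  0.01692371]), 'finger_force': 0.0, 'opening': 0.08566586581905047}
```

View pics/scene0.png

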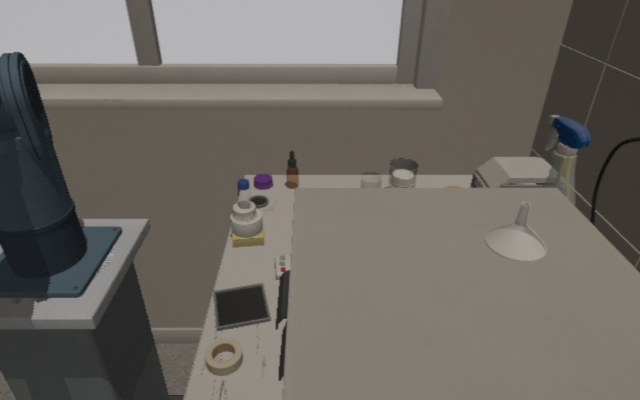

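View pics/top0.png

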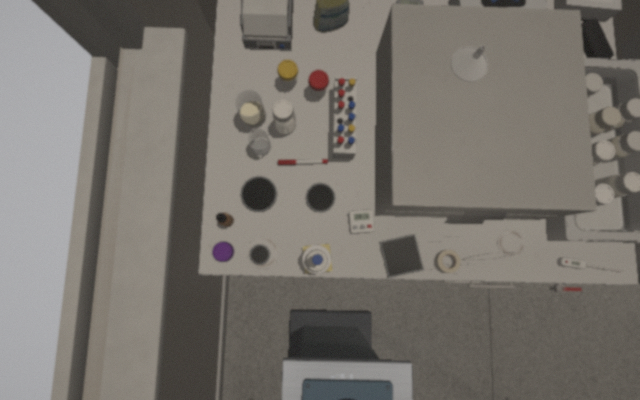

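Top view shows the trays: small (260,254), medium (320,197), large (259,194), square (402,256). The pile is at about (317,260). The dropper bottle is at (224,219), the purple cap look-alike at (222,252) and the beaker at (260,147).

```bash
cat > h.py <<'E'
import numpy as np, cv2
from station import ctrl, optics
def cam(n):
    c=optics.camera_info(n); return np.array(c["camera_matrix"]),np.array(c["R"]),np.array(c["t"])
def proj(n,X):
    K,R,t=cam(n); p=K@(R@np.array(X,float)+t); return p[:2]/p[2]
def ray(n,uv,z):
    K,R,t=cam(n); d=R.T@np.linalg.solve(K,[uv[0],uv[1],1.]); o=-R.T@t
    return o+d*(z-o[2])/d[2]
def crop(n,f,x0,y0,w,h,s):
    im=optics.capture(n)[y0:y0+h,x0:x0+w,::-1]
    cv2.imwrite(f,cv2.resize(im,None,fx=s,fy=s,interpolation=cv2.INTER_CUBIC))
E
python3 - <<'E'
from h import *
for n in("scene","top"):
    K,R,t=cam(n); print(n,-R.T@t, proj(n,[.202,-.618,.208]),proj(n,[0,0,0]),proj(n,[.5,0,0]))
crop("top","pics/t1.png",200,165,250,125,3.2)
crop("scene","pics/s1.png",200,140,110,200,3)
E
```

```text
scene [ 0.53682027 -0.71534377  0.58418862] [-222.80928698  631.84545329] [ 52.56987413 260.75714635] [293.01660298 260.22651415]
top [0.40334396 0.10226816 0.95426472] [676.98263326 370.7388299 ] [346.69713409 427.51829574] [349.30836322 219.5911091 ]
```

View pics/t1.png

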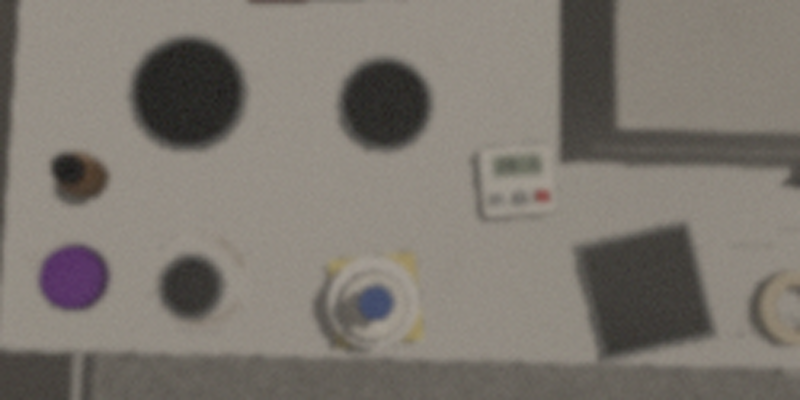

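View pics/s1.png

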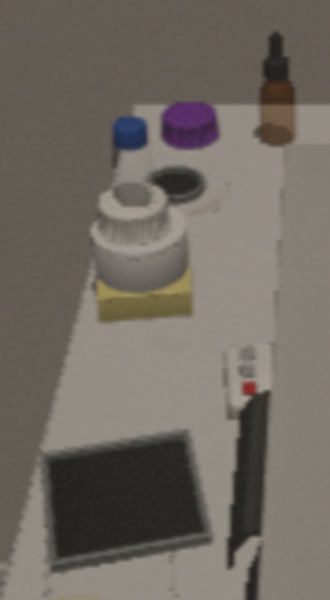

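Top crop: the blue vial top is at (376,302) in the crop, on the white cap and roll with yellow note corners showing. The purple cap at (73,277) is the look-alike. The beige tape roll at (790,305) is not the label roll. The scene crop confirms the pile order (vial cap at (131,130), ribbed white cap, roll, yellow block).

```bash
cat >> h.py <<'E'
def avg(n,k=4): return np.mean([optics.capture(n).astype(float) for _ in range(k)],0)
def world(n,pts,z): return np.array([ray(n,p,z)[:2] for p in pts])
def blob(mask,near):
    _,lab=cv2.connectedComponents(mask.astype(np.uint8)); l=lab[near[1],near[0]]
    m=(lab==l).astype(np.uint8); c=max(cv2.findContours(m,cv2.RETR_EXTERNAL,cv2.CHAIN_APPROX_NONE)[0],key=cv2.contourArea)
    return c[:,0,:].astype(np.float32)
E
python3 - <<'E'
from h import *
im=avg("top"); g=im.mean(2); g=cv2.resize(g,None,fx=4,fy=4,interpolation=cv2.INTER_CUBIC)
f=lambda c:(c+.5)/4-.5
print(g[254*4,260*4],g[254*4,310*4])
for nm,p in dict(small=(260,254),med=(320,197),large=(259,194),sq=(402,256)).items():
  for th in(80,100):
    c=f(blob(g<th,(p[0]*4,p[1]*4))); w=world("top",c,.003).astype(np.float32)
    if nm=="sq": print(nm,th,cv2.minAreaRect(w))
    else: print(nm,th,cv2.fitEllipse(w*1000))
b=cv2.resize(im,None,fx=4,fy=4,interpolation=cv2.INTER_CUBIC)
c=f(blob((b[...,2]-b[...,0])>35,(1270,1037))); print("vial",cv2.fitEllipse((world("top",c,.143)*1000).astype(np.float32)))
s=avg("scene");b=cv2.resize(s,None,fx=4,fy=4,interpolation=cv2.INTER_CUBIC)
c=f(blob((b[...,2]-b[...,0])>30,(244*4,184*4)));print("scene blue",c.min(0),c.max(0),[proj("scene",[x,y,z]) for x,y,z in[(.4,.07,.143)]])
E
```

```text
52.49189974864324 139.78487054506937
small 80 ((405.34783935546875, 228.0672149658203), (43.7127571105957, 44.534061431884766), 82.72193908691406)
small 100 ((405.04107666015625, 227.98394775390625), (48.60333251953125, 49.27735137939453), 103.57921600341797)
med 80 ((556.3192749023438, 77.54689025878906), (69.29454803466797, 70.39148712158203), 62.99717330932617)
med 100 ((555.9786987304688, 77.84138488769531), (73.45399475097656, 75.28775787353516), 55.817108154296875)
large 80 ((560.9150390625, 237.71170043945312), (87.34748840332031, 87.69004821777344), 99.54989624023438)
large 100 ((560.5597534179688, 237.62655639648438), (91.57832336425781, 92.26028442382812), 115.24485778808594)
sq 80 ((0.41131240129470825, -0.13273605704307556), (0.08616657555103302, 0.08829519152641296), 13.984389305114746)
sq 100 ((0.41120845079421997, -0.13160234689712524), (0.09217250347137451, 0.09520705789327621), 13.65825366973877)
vial ((397.0497131347656, 84.61380767822266), (14.45682430267334, 14.962223052978516), 172.13336181640625)
scene blue [237.375 178.625] [247.875 188.875] [array([243.97431644, 184.06520769])]
```

```bash
python3 - <<'E'
from h import *
im=avg("top",6); b=cv2.resize(im,None,fx=4,fy=4,interpolation=cv2.INTER_CUBIC)
f=lambda c:(c+.5)/4-.5
for th in(10,20,30):
    c=f(blob((b[...,2]-b[...,0])>th,(1270,1037))); print("vial",cv2.fitEllipse((world("top",c,.143)*1000).astype(np.float32)))
print(proj("scene",[.397,.0846,.143]),proj("scene",[.397,.0846,.131]))
E
python3 -m inch '[{"dz":-1.1,"roll":-8,"fingers":-1},{"dz":-1.1,"roll":-8},{"dz":-1.1,"roll":-8}]' 30
```

```text
vial ((397.43365478515625, 84.45970153808594), (21.11815643310547, 22.486316680908203), 27.934297561645508)
vial ((397.42877197265625, 84.42855834960938), (19.079214096069336, 20.19843864440918), 21.36454200744629)
vial ((397.3379211425781, 84.47832489013672), (16.721698760986328, 17.45868682861328), 19.563552856445312)
[243.4434584  180.63246256] [243.89984769 185.64455323]invalid input at $[0]: expected keys dx, dy, dz, roll, fingers
```

```bash
python3 -m inch '[{"dx":0,"dy":0,"dz":-1.1,"roll":-8,"fingers":-1},{"dx":0,"dy":0,"dz":-1.1,"roll":-8,"fingers":-1},{"dx":0,"dy":0,"dz":-1.1,"roll":-8,"fingers":-1}]' 30
```

```text
t: 1.2
eef_pos: [0.2025, -0.6176, 0.241]
tool_rot: [-3.141, 0.0, 0.741]
ft_force: [1.0, -0.1, 0.7]
opening: 0.0853
finger_force: 0.0
```

```bash
python3 -m inch '[{"dx":0,"dy":0,"dz":-1.1,"roll":-7.9,"fingers":-1},{"dx":0,"dy":0,"dz":-1.1,"roll":-7.9,"fingers":-1},{"dx":0,"dy":0,"dz":-1.1,"roll":-7.9,"fingers":-1},{"dx":0,"dy":0,"dz":-1.1,"roll":-7.9,"fingers":-1},{"dx":0,"dy":0,"dz":-1.1,"roll":-7.9,"fingers":-1},{"dx":0,"dy":0,"dz":-1.1,"roll":-7.9,"fingers":-1},{"dx":0,"dy":0,"dz":0,"roll":0,"fingers":-1}]'
```

```text
t: 1.9
eef_pos: [0.2027, -0.6185, 0.3083]
tool_rot: [3.14, 0.003, 1.564]
ft_force: [-0.6, -0.4, -0.0]
opening: 0.0858
finger_force: 0.0
```

```bash
python3 -m inch '[{"dx":3,"dy":1.3,"dz":0,"roll":0,"fingers":-1},{"dx":3,"dy":1.3,"dz":0,"roll":0,"fingers":-1},{"dx":3,"dy":1.3,"dz":0,"roll":0,"fingers":-1},{"dx":3,"dy":1.3,"dz":0,"roll":0,"fingers":-1},{"dx":3,"dy":1.3,"dz":0,"roll":0,"fingers":-1},{"dx":3,"dy":1.3,"dz":0,"roll":0,"fingers":-1},{"dx":3,"dy":1.3,"dz":0,"roll":0,"fingers":-1},{"dx":3,"dy":1.3,"dz":0,"roll":0,"fingers":-1},{"dx":3,"dy":1.3,"dz":0,"roll":0,"fingers":-1},{"dx":3,"dy":1.3,"dz":0,"roll":0,"fingers":-1},{"dx":3,"dy":1.3,"dz":0,"roll":0,"fingers":-1},{"dx":3,"dy":1.3,"dz":0,"roll":0,"fingers":-1},{"dx":3,"dy":1.3,"dz":0,"roll":0,"fingers":-1},{"dx":3,"dy":1,"dz":0,"roll":0,"fingers":-1},{"dx":0,"dy":0,"dz":0,"roll":0,"fingers":-1}]'
```

```text
t: 3.4
eef_pos: [0.3861, -0.1948, 0.3065]
tool_rot: [3.141, -0.001, 1.566]
ft_force: [0.3, -0.3, 0.7]
opening: 0.0855
finger_force: 0.0
```

```bash
python3 -m inch '[{"dx":3.2,"dy":0.2,"dz":0,"roll":0,"fingers":-1},{"dx":3.2,"dy":0.2,"dz":0,"roll":0,"fingers":-1},{"dx":3.2,"dy":0.2,"dz":0,"roll":0,"fingers":-1},{"dx":3.2,"dy":0.2,"dz":0,"roll":0,"fingers":-1},{"dx":3.2,"dy":0.2,"dz":0,"roll":0,"fingers":-1},{"dx":3.2,"dy":0.2,"dz":0,"roll":0,"fingers":-1},{"dx":3.2,"dy":0.2,"dz":0,"roll":0,"fingers":-1},{"dx":3.2,"dy":0.2,"dz":0,"roll":0,"fingers":-1},{"dx":2.4,"dy":0,"dz":0,"roll":0,"fingers":-1},{"dx":0,"dy":0,"dz":0,"roll":0,"fingers":-1}]'
```

```text
t: 4.4
eef_pos: [0.4027, 0.0835, 0.3066]
tool_rot: [3.141, -0.001, 1.565]
ft_force: [0.3, 0.3, -0.1]
opening: 0.0855
finger_force: 0.0
```

```bash
python3 -m inch '[{"dx":0.1,"dy":-0.6,"dz":2,"roll":0.3,"fingers":-1},{"dx":0,"dy":0,"dz":2,"roll":0,"fingers":-1},{"dx":0,"dy":0,"dz":2,"roll":0,"fingers":-1},{"dx":0,"dy":0,"dz":2,"roll":0,"fingers":-1},{"dx":0,"dy":0,"dz":2,"roll":0,"fingers":-1},{"dx":0,"dy":0,"dz":2,"roll":0,"fingers":-1},{"dx":0,"dy":0,"dz":2,"roll":0,"fingers":-1},{"dx":0,"dy":0,"dz":2,"roll":0,"fingers":-1},{"dx":0,"dy":0,"dz":1,"roll":0,"fingers":-1},{"dx":0,"dy":0,"dz":0,"roll":0,"fingers":-1}]'
python3 - <<'E'
from h import *
crop("scene","pics/s2.png",180,130,140,130,4)
E
```

```text
t: 5.4
eef_pos: [0.396, 0.0808, 0.1356]
tool_rot: [-3.139, 0.001, 1.556]
ft_force: [-0.5, -0.6, 0.7]
opening: 0.0852
finger_force: 0.0
```

View pics/s2.png

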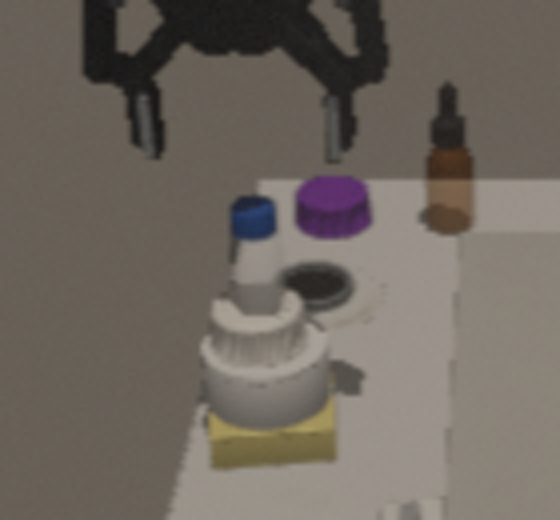

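Gripper is above the vial: tips at crop (150,155) and (335,160), vial top at (254,200). The tips look higher than the reported TCP height, so I'll check with a fresh picture before descending.

Run:
```python
from h import *
s=ctrl.sense(); print(s['t'],s['eef_pos'],s['tool_rot'],s['joint_pos'],s['qd'])
crop("scene","pics/s3.png",180,130,140,130,4)
s=ctrl.sense(); print(s['t'],s['eef_pos'])
for z in(.12,.135,.15,.17): print(z,proj("scene",[.396-.043,.081,z]),proj("scene",[.396+.043,.081,z]))
```

```text
5.45 [0.39669669 0.08126716 0.13647373] [-3.14038061e+00  2.54048443e-04  1.55626509e+00] [ 0.38982156  0.33835137 -0.80672525  2.17685259  0.35522503  0.75929366
 -0.66539929] [ 0.00495903 -0.02455141 -0.01754279 -0.01904827 -0.00561999  0.00556979
  0.00820071]
5.5 [0.39725337 0.08155459 0.13703458]
0.12 [223.14906162 191.06798685] [264.07219336 191.01286348]
0.135 [222.40435612 184.85380909] [263.67222152 184.8014032 ]
0.15 [221.64700491 178.53410955] [263.26546134 178.48452175]
0.17 [220.61696912 169.9389998 ] [262.71225268 169.89333285]
```

View pics/s3.png

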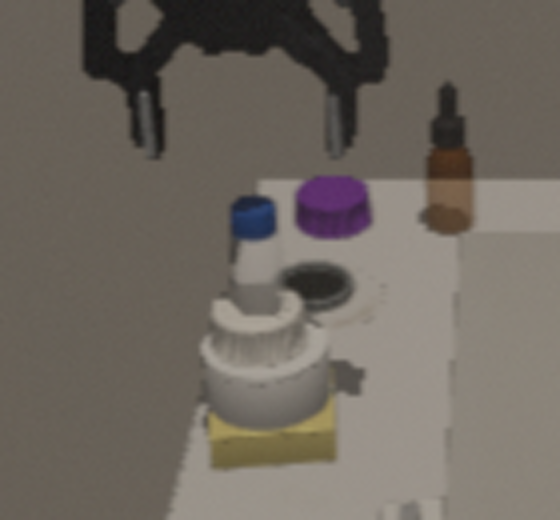

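The tips still show at crop row 157, which matches z≈0.17 rather than the expected 0.135. I'll check this with the top camera.

Run:
```python
from h import *
crop("top","pics/t2.png",240,180,150,130,4)
print([proj("top",[.397+d,.0815,z]) for d in(-.043,.043) for z in(.135,.172)],[proj("top",[.397+d,.14,.137]) for d in(-.043,.043)])
s=ctrl.sense(); print(s['t'],s['eef_pos'])
```

```text
[array([317.68237104, 279.52496461]), array([318.10871885, 280.63365036]), array([318.64823888, 239.71702589]), array([319.11321007, 238.93869265])] [array([290.64579555, 278.90308993]), array([292.0243792 , 238.96908549])]
5.55 [0.39757266 0.08171852 0.13734122]
```

View pics/t2.png

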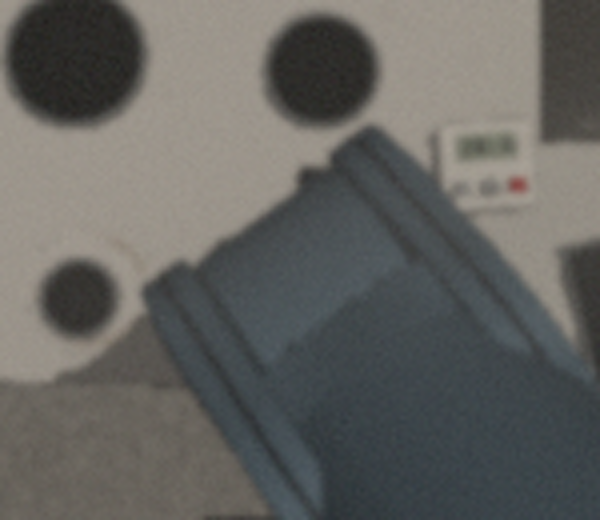

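Top view is blocked by the arm link and shows nothing wrong. I'll descend 2 cm, which is safe because the fingers straddle the vial, and compare.

```bash
python3 -m inch '[{"dx":0.1,"dy":0,"dz":1,"roll":0,"fingers":-1},{"dx":0,"dy":0,"dz":1,"roll":0,"fingers":-1},{"dx":0,"dy":0,"dz":0,"roll":0,"fingers":-1},{"dx":0,"dy":0,"dz":0,"roll":0,"fingers":-1}]'
python3 - <<'E'
from h import *
crop("scene","pics/s4.png",180,120,140,130,4)
E
```

```text
t: 5.95
eef_pos: [0.3966, 0.0829, 0.1164]
tool_rot: [-3.141, 0.0, 1.558]
ft_force: [0.0, 0.3, 1.0]
opening: 0.0856
finger_force: 0.0
```

View pics/s4.png

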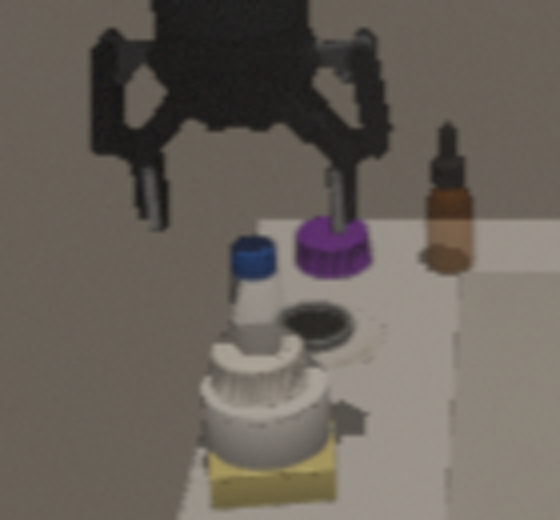

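Tips moved consistently (8 px for 20 mm) but are still at z≈0.15 in the image, with the vial's blue top at (254,243) in the crop. The tips are therefore really about 35 mm higher than the nominal figures. I'll keep descending by image.

```bash
python3 -m inch '[{"dx":0.1,"dy":0,"dz":1,"roll":0,"fingers":-1},{"dx":0.1,"dy":0,"dz":1,"roll":0,"fingers":-1},{"dx":0,"dy":0,"dz":1,"roll":0,"fingers":-1},{"dx":0,"dy":0,"dz":0,"roll":0,"fingers":-0.3},{"dx":0,"dy":0,"dz":0,"roll":0,"fingers":-0.3},{"dx":0,"dy":0,"dz":0,"roll":0,"fingers":-0.3},{"dx":0,"dy":0,"dz":0,"roll":0,"fingers":-0.3}]'
python3 - <<'E'
from h import *
s=ctrl.sense(); print(s['eef_pos'])
crop("scene","pics/s5.png",180,120,140,130,4)
E
```

```text
t: 6.7
eef_pos: [0.3973, 0.0849, 0.0869]
tool_rot: [3.141, -0.0, 1.558]
ft_force: [-1.1, -0.2, -0.1]
opening: 0.0555
finger_force: 0.0
[0.39726242 0.08489828 0.08693008]
```

View pics/s5.png

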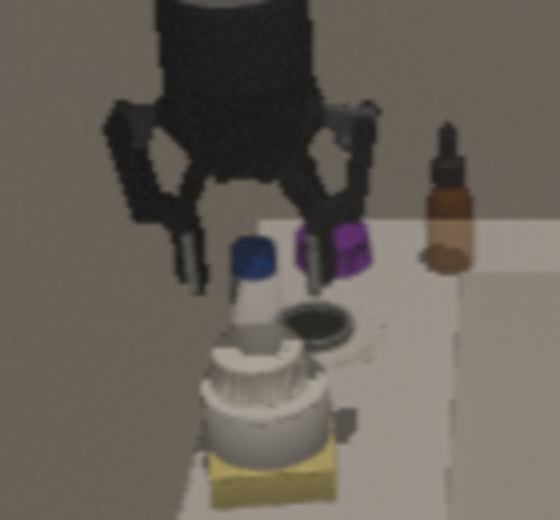

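Tips at crop (198,292) and (318,290), straddling the vial (centre 254), centred within 1 mm, at z≈0.117. I'll lower 18 mm and close.

```bash
python3 -m inch '[{"dx":0,"dy":0,"dz":0.9,"roll":0,"fingers":-0.3},{"dx":0,"dy":0,"dz":0.9,"roll":0,"fingers":-0.3},{"dx":0,"dy":0,"dz":0,"roll":0,"fingers":0},{"dx":0,"dy":0,"dz":0,"roll":0,"fingers":0.2},{"dx":0,"dy":0,"dz":0,"roll":0,"fingers":0.3},{"dx":0,"dy":0,"dz":0,"roll":0,"fingers":0.4},{"dx":0,"dy":0,"dz":0,"roll":0,"fingers":0.5},{"dx":0,"dy":0,"dz":0,"roll":0,"fingers":0.6},{"dx":0,"dy":0,"dz":0,"roll":0,"fingers":0.7},{"dx":0,"dy":0,"dz":0,"roll":0,"fingers":0.7}]' 25
python3 - <<'E'
from h import *
s=ctrl.sense(); print(s['eef_pos'])
crop("scene","pics/s6.png",180,120,140,130,4)
E
```

```text
t: 7.75
eef_pos: [0.3971, 0.0849, 0.0688]
tool_rot: [3.141, 0.0, 1.558]
ft_force: [0.3, -0.8, 1.7]
opening: 0.0259
finger_force: 24.6
[0.39714387 0.08487036 0.06881205]
```

View pics/s6.png

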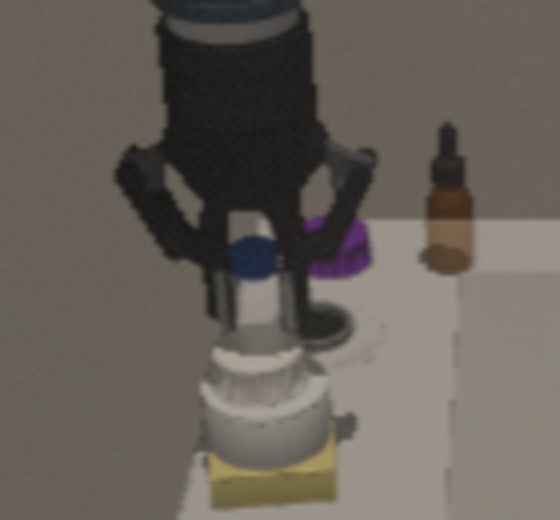

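Vial gripped (26 mm, 25 N) with the pads on its body. Lifting straight up and moving over the small tray.

```bash
python3 -m inch '[{"dx":0,"dy":0,"dz":-0.5,"roll":0,"fingers":0.7},{"dx":0,"dy":0,"dz":-1,"roll":0,"fingers":0.7},{"dx":0,"dy":0,"dz":-1.5,"roll":0,"fingers":0.7},{"dx":0,"dy":0,"dz":-1,"roll":0,"fingers":0.7},{"dx":1,"dy":0.1,"dz":0,"roll":0,"fingers":0.7},{"dx":2,"dy":0.1,"dz":0,"roll":0,"fingers":0.7},{"dx":2,"dy":0.1,"dz":0,"roll":0,"fingers":0.7},{"dx":2,"dy":0.1,"dz":0,"roll":0,"fingers":0.7},{"dx":2,"dy":0.1,"dz":0,"roll":0,"fingers":0.7},{"dx":2,"dy":0.1,"dz":0,"roll":0,"fingers":0.7},{"dx":2,"dy":0,"dz":0,"roll":0,"fingers":0.7},{"dx":1.3,"dy":0,"dz":0,"roll":0,"fingers":0.7},{"dx":0,"dy":0,"dz":0,"roll":0,"fingers":0.7},{"dx":0,"dy":0,"dz":0,"roll":0,"fingers":0.7}]'
python3 - <<'E'
from h import *
s=ctrl.sense(); print(s['eef_pos'])
crop("scene","pics/s7.png",180,120,140,130,4)
E
```

```text
t: 9.2
eef_pos: [0.4045, 0.2272, 0.1084]
tool_rot: [-3.141, 0.001, 1.558]
ft_force: [0.4, -0.2, -0.1]
opening: 0.0264
finger_force: 24.6
[0.40454279 0.22724724 0.10837634]
```

View pics/s7.png

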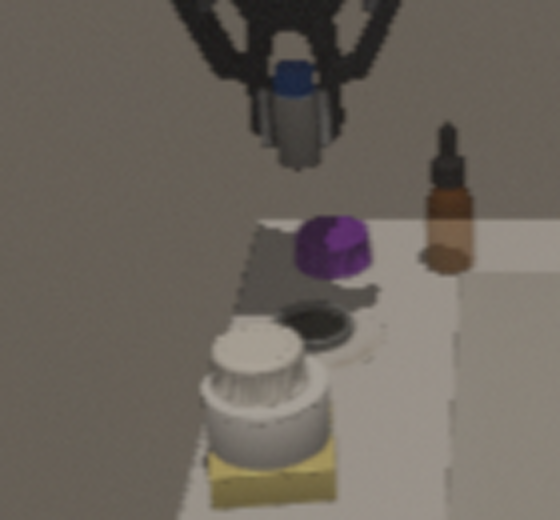

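Vial hangs upright, bottom at crop (298,168), above the small tray (315,325).

```bash
python3 - <<'E'
from h import *
for z in (.115,.121,.127): print(z,(proj("scene",[.4045,.2272-.0135,z])-[180,120])*4)
print((proj("scene",[.405,.228,.003])-[180,120])*4)
E
python3 -m inch '[{"dx":0.1,"dy":0.05,"dz":2,"roll":0,"fingers":0.7},{"dx":0,"dy":0,"dz":2,"roll":0,"fingers":0.7},{"dx":0,"dy":0,"dz":2,"roll":0,"fingers":0.7},{"dx":0,"dy":0,"dz":2,"roll":0,"fingers":0.7},{"dx":0,"dy":0,"dz":1,"roll":0,"fingers":0.7},{"dx":0,"dy":0,"dz":0.5,"roll":0,"fingers":0.7},{"dx":0,"dy":0,"dz":0.5,"roll":0,"fingers":0.7},{"dx":0,"dy":0,"dz":0.5,"roll":0,"fingers":0.7},{"dx":0,"dy":0,"dz":0,"roll":0,"fingers":0.7},{"dx":0,"dy":0,"dz":0,"roll":0,"fingers":0.7}]'
```

```text
0.115 [298.75286371 178.5764645 ]
0.121 [298.07615911 169.48654969]
0.127 [297.39541974 160.3424373 ]
[313.80930937 326.87944414]
t: 10.25
eef_pos: [0.4056, 0.2289, 0.004]
tool_rot: [3.141, -0.0, 1.558]
ft_force: [-0.6, -0.1, -0.7]
opening: 0.0263
finger_force: 24.6
```

```bash
python3 -m inch '[{"dx":0,"dy":0,"dz":0.5,"roll":0,"fingers":0.7},{"dx":0,"dy":0,"dz":0.5,"roll":0,"fingers":0.7},{"dx":0,"dy":0,"dz":0,"roll":0,"fingers":0.7}]'; python3 -m inch '[{"dx":0,"dy":0,"dz":0.2,"roll":0,"fingers":0.7},{"dx":0,"dy":0,"dz":0,"roll":0,"fingers":0.7}]';  python3 -m inch '[{"dx":0,"dy":0,"dz":0.1,"roll":0,"fingers":0.7},{"dx":0,"dy":0,"dz":0,"roll":0,"fingers":0.7}]'
python3 - <<'E'
from h import *
crop("scene","pics/s8.png",210,140,90,80,6)
E
```

```text
t: 10.55
eef_pos: [0.405, 0.2284, -0.0069]
tool_rot: [-3.141, 0.001, 1.558]
ft_force: [-0.4, -0.5, 0.0]
opening: 0.0263
finger_force: 24.6
t: 10.75
eef_pos: [0.4053, 0.2287, -0.0085]
tool_rot: [-3.141, 0.0, 1.558]
ft_force: [-0.2, -0.3, -0.1]
opening: 0.0265
finger_force: 24.6
t: 10.95
eef_pos: [0.4054, 0.2288, -0.009]
tool_rot: [3.141, 0.0, 1.558]
ft_force: [-1.8, -1.1, 5.4]
opening: 0.0267
finger_force: 25.0
```

View pics/s8.png

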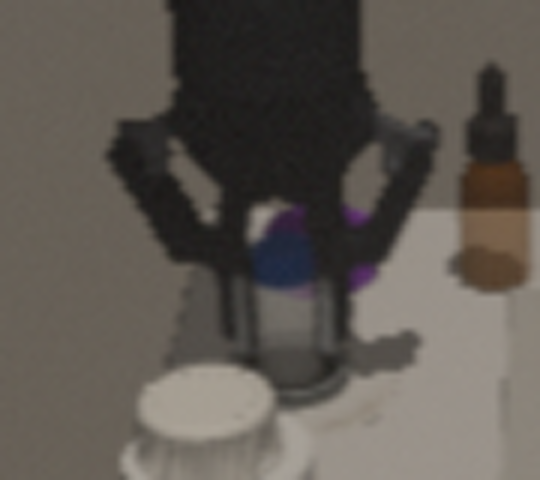

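Contact (5 N) came at the predicted height, and the vial stands in the small tray (295,385 in the crop). Releasing and rising.

```bash
python3 -m inch '[{"dx":0,"dy":0,"dz":0,"roll":0,"fingers":0.35},{"dx":0,"dy":0,"dz":0,"roll":0,"fingers":0.2},{"dx":0,"dy":0,"dz":0,"roll":0,"fingers":-0.2},{"dx":0,"dy":0,"dz":0,"roll":0,"fingers":-0.2},{"dx":0,"dy":0,"dz":0,"roll":0,"fingers":-0.2},{"dx":0,"dy":0,"dz":0,"roll":0,"fingers":-0.2},{"dx":0,"dy":0,"dz":-1,"roll":0,"fingers":-0.2},{"dx":0,"dy":0,"dz":-2,"roll":0,"fingers":-0.2},{"dx":0,"dy":0,"dz":-3,"roll":0,"fingers":-0.2},{"dx":0,"dy":0,"dz":-4,"roll":0,"fingers":-1},{"dx":0,"dy":0,"dz":-4,"roll":0,"fingers":-1},{"dx":0,"dy":0,"dz":-2,"roll":0,"fingers":-1},{"dx":0,"dy":0,"dz":0,"roll":0,"fingers":-1}]'
python3 - <<'E'
from h import *
a=optics.capture("top");b=optics.capture("scene")
o=cv2.imread("pics/top0.png")[:,:,::-1]; d=np.abs(a.astype(int)-o).max(2)>40
print("top diff cols/rows near pile",d[225:290,290:350].mean(), d[225:290,235:290].mean())
import sys
c=lambda im,x,y,w,h:cv2.resize(np.ascontiguousarray(im[y:y+h,x:x+w,::-1]),None,fx=5,fy=5,interpolation=cv2.INTER_CUBIC)
cv2.imwrite("pics/both1.png",np.hstack([c(a,225,185,80*1+55,110)[:, :400*1+275],]))
s=c(b,200,140,100,110); t=c(a,240,190,55,110)
m=np.hstack([cv2.resize(c(a,230,185,135,110),(400,326)),cv2.resize(s,(400,440))[:326]]); cv2.imwrite("pics/both1.png",m); print(m.shape)
E
```

```text
t: 12.3
eef_pos: [0.4071, 0.2299, 0.1539]
tool_rot: [3.136, -0.002, 1.558]
ft_force: [0.8, 0.6, -0.4]
opening: 0.0852
finger_force: 0.0
top diff cols/rows near pile 0.06025641025641026 0.4668531468531468
(326, 800, 3)
```

Run:
```python
from h import *
a=avg("top",6);b=avg("scene",6)
np.save("a.npy",a);np.save("b.npy",b)
def c(im,x,y,w,h,s,g=1.0):
    p=im[y:y+h,x:x+w,::-1]; p=np.clip((p-p.min())/(np.percentile(p,99.5)-p.min())*255,0,255).astype(np.uint8)
    return cv2.resize(p,None,fx=s,fy=s,interpolation=cv2.INTER_CUBIC)
m=np.hstack([c(a,290,230,50,60,8),c(b,220,165,50,60,8)]); cv2.imwrite("pics/both2.png",m); print(m.shape)
```

```text
(480, 800, 3)
```

View pics/both2.png

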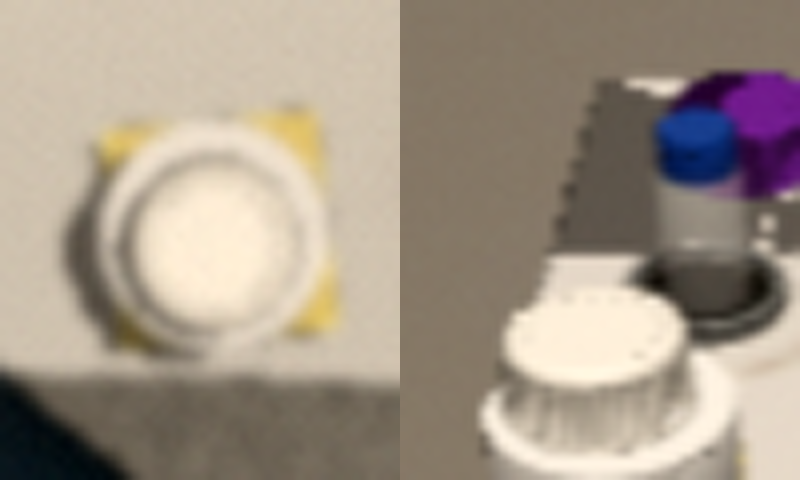

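Left (top view): cap centre at crop (214,242), roll (212,237), yellow block corners (100,132), (318,108), (338,328), (120,350). Right (scene): the vial stands upright in the small tray and the cap top is centred at (595,339).

Run:
```python
from h import *
P=lambda u,v:((u+.5)/8-.5+290,(v+.5)/8-.5+230)
cap=ray("top",P(214,242),.081);roll=ray("top",P(212,237),.057)
print("cap",cap,proj("scene",cap),"seen",((595.5-400)/8+219.5,339.5/8+164.5)); print("roll",roll)
q=np.array([ray("top",P(*p),.022) for p in[(100,132),(318,108),(338,328),(120,350)]]); print("block",q,q.mean(0),np.linalg.norm(np.roll(q,-1,0)-q,axis=1),[np.degrees(np.arctan2(*(b-a)[[1,0]])) for a,b in zip(q,np.roll(q,-1,0))])
im=np.load("a.npy"); g=cv2.resize(im.mean(2),None,fx=4,fy=4,interpolation=cv2.INTER_CUBIC)
c=(blob(g<80,(402*4,256*4))+.5)/4-.5; h=cv2.approxPolyDP(cv2.convexHull(c),8,True)[:,0]; w=np.array([ray("top",p,.003) for p in h]); print("sq",w,[np.degrees(np.arctan2(*(b-a)[[1,0]])) for a,b in zip(w,np.roll(w,-1,0))])
r=cv2.minAreaRect(np.array(world("top",c,.003)*1000,np.float32)); print(r)
```

```text
cap [0.39568263 0.08443405 0.081     ] [245.11610955 205.86736611] seen (243.9375, 206.9375)
roll [0.39693455 0.08457939 0.057     ]
block [[0.42818322 0.11966498 0.022     ]
 [0.4374233  0.05173963 0.022     ]
 [0.36983092 0.04417148 0.022     ]
 [0.36145475 0.11143355 0.022     ]] [0.39922305 0.08175241 0.022     ] [0.06855095 0.06801476 0.0677816  0.06723425] [np.float64(-82.25343869632306), np.float64(-173.61134266974227), np.float64(97.09851580595928), np.float64(7.032322536214674)]
sq [[ 0.46149003 -0.16322041  0.003     ]
 [ 0.38153511 -0.1833068   0.003     ]
 [ 0.36200816 -0.10105524  0.003     ]
 [ 0.44151486 -0.08457432  0.003     ]] [np.float64(-165.89791084256657), np.float64(103.35507775003332), np.float64(11.710968854602465), np.float64(-75.74889989376167)]
((411.33905029296875, -132.89601135253906), (85.33023071289062, 86.74158477783203), 14.05556869506836)
```

```bash
python3 -m inch '[{"dx":-1,"dy":-0.1,"dz":0,"roll":0,"fingers":-1},{"dx":-2,"dy":-0.15,"dz":0,"roll":0,"fingers":-1},{"dx":-2,"dy":-0.15,"dz":0,"roll":0,"fingers":-1},{"dx":-2,"dy":-0.15,"dz":0,"roll":0,"fingers":-1},{"dx":-2,"dy":-0.15,"dz":0,"roll":0,"fingers":-1},{"dx":-2,"dy":-0.1,"dz":0,"roll":0,"fingers":-1},{"dx":-2,"dy":-0.1,"dz":0,"roll":0,"fingers":-1},{"dx":-1.5,"dy":-0.1,"dz":0,"roll":0,"fingers":-1},{"dx":0,"dy":0,"dz":2,"roll":0,"fingers":-1},{"dx":0,"dy":0,"dz":2,"roll":0,"fingers":-1},{"dx":0,"dy":0,"dz":2,"roll":0,"fingers":-1},{"dx":0,"dy":0,"dz":0,"roll":0,"fingers":-1},{"dx":0,"dy":0,"dz":0,"roll":0,"fingers":-1}]'
```

```text
t: 14.3
eef_pos: [0.3932, 0.0837, 0.0909]
tool_rot: [-3.141, 0.0, 1.558]
ft_force: [-0.3, 1.0, -0.1]
opening: 0.0851
finger_force: 0.0
```

```bash
python3 -m inch '[{"dx":0.1,"dy":0.2,"dz":1,"roll":0,"fingers":-1},{"dx":0,"dy":0,"dz":1.5,"roll":0,"fingers":-1},{"dx":0,"dy":0,"dz":1.5,"roll":0,"fingers":-1},{"dx":0,"dy":0,"dz":1,"roll":0,"fingers":-1},{"dx":0,"dy":0,"dz":0.4,"roll":0,"fingers":-1},{"dx":0,"dy":0,"dz":0,"roll":0,"fingers":-0.6},{"dx":0,"dy":0,"dz":0,"roll":0,"fingers":-0.4},{"dx":0,"dy":0,"dz":0,"roll":0,"fingers":-0.3},{"dx":0,"dy":0,"dz":0,"roll":0,"fingers":-0.2},{"dx":0,"dy":0,"dz":0,"roll":0,"fingers":-0.1},{"dx":0,"dy":0,"dz":0,"roll":0,"fingers":0},{"dx":0,"dy":0,"dz":0,"roll":0,"fingers":0},{"dx":0,"dy":0,"dz":0,"roll":0,"fingers":0}]' 25
```

```text
t: 15.6
eef_pos: [0.3959, 0.0849, 0.0373]
tool_rot: [3.141, 0.0, 1.558]
ft_force: [-1.1, -1.4, 7.2]
opening: 0.0512
finger_force: 24.8
```

```bash
python3 -m inch '[{"dx":0,"dy":0,"dz":-0.3,"roll":0,"fingers":0},{"dx":0,"dy":0,"dz":0,"roll":0,"fingers":0}]'; python3 -m inch '[{"dx":0,"dy":0,"dz":-0.7,"roll":0,"fingers":0},{"dx":0,"dy":0,"dz":-2,"roll":0,"fingers":0},{"dx":0,"dy":0,"dz":-2,"roll":0,"fingers":0},{"dx":0,"dy":0,"dz":0,"roll":0,"fingers":0}]'
python3 - <<'E'
from h import *
b=avg("scene",4)
def c(im,x,y,w,h,s):
    p=im[y:y+h,x:x+w,::-1]; p=np.clip(p*1.5,0,255).astype(np.uint8)
    return cv2.resize(p,None,fx=s,fy=s,interpolation=cv2.INTER_CUBIC)
cv2.imwrite("pics/s9.png",c(b,205,140,80,110,5))
np.save("c.npy",b)
E
```

```text
t: 15.8
eef_pos: [0.3958, 0.0849, 0.0401]
tool_rot: [3.141, -0.0, 1.558]
ft_force: [-0.9, -0.6, -0.7]
opening: 0.0519
finger_force: 26.2
t: 16.2
eef_pos: [0.3971, 0.0853, 0.0887]
tool_rot: [3.138, -0.001, 1.557]
ft_force: [1.5, -0.3, 0.0]
opening: 0.0512
finger_force: 26.3
```

```bash
python3 -m inch '[{"dx":0,"dy":1,"dz":-1,"roll":0,"fingers":0},{"dx":0,"dy":2,"dz":-1,"roll":0,"fingers":0},{"dx":-0.1,"dy":2,"dz":0,"roll":0,"fingers":0},{"dx":-0.1,"dy":2,"dz":0,"roll":0,"fingers":0},{"dx":-0.1,"dy":2,"dz":0,"roll":0,"fingers":0},{"dx":-0.1,"dy":2,"dz":0,"roll":0,"fingers":0},{"dx":-0.1,"dy":2,"dz":0,"roll":0,"fingers":0},{"dx":-0.1,"dy":2,"dz":0,"roll":0,"fingers":0},{"dx":0,"dy":0.9,"dz":0,"roll":0,"fingers":0},{"dx":0,"dy":0,"dz":2,"roll":0,"fingers":0},{"dx":0,"dy":0,"dz":2,"roll":0,"fingers":0},{"dx":0,"dy":0,"dz":2,"roll":0,"fingers":0},{"dx":0,"dy":0,"dz":0,"roll":0,"fingers":0},{"dx":0,"dy":0,"dz":0,"roll":0,"fingers":0}]'
python3 - <<'E'
from h import *
b=avg("scene",4); np.save("d.npy",b); s=ctrl.sense()['eef_pos']; print(s)
# pile top brightness: cap top region vs before; cap in gripper expected region
p=proj("scene",[s[0],s[1]-.02,s[2]+.0195+.012]); print(p, b[int(p[1])-2:int(p[1])+3,int(p[0])-2:int(p[0])+3].mean((0,1)))
cv2.imwrite("pics/s10.png",np.clip(b[120:270,200:360,::-1]*1.3,0,255))
E
```

```text
t: 17.8
eef_pos: [0.5537, 0.0771, 0.0465]
tool_rot: [-3.14, 0.0, 1.558]
ft_force: [0.1, -0.6, -0.1]
opening: 0.0512
finger_force: 26.3
[0.55506175 0.07701348 0.04766581]
[319.26285868 213.42679076] [138.1  131.25 120.91][ WARN:0@3.734] global loadsave.cpp:1063 imwrite_ Unsupported depth image for selected encoder is fallbacked to CV_8U.
```

```bash
python3 -m inch '[{"dx":0.1,"dy":0.1,"dz":2,"roll":0,"fingers":0},{"dx":0,"dy":0,"dz":2,"roll":0,"fingers":0},{"dx":0,"dy":0,"dz":1,"roll":0,"fingers":0},{"dx":0,"dy":0,"dz":0.7,"roll":0,"fingers":0},{"dx":0,"dy":0,"dz":0,"roll":0,"fingers":0}]'; python3 -m inch '[{"dx":0,"dy":0,"dz":0.3,"roll":0,"fingers":0},{"dx":0,"dy":0,"dz":0,"roll":0,"fingers":0}]';python3 -m inch '[{"dx":0,"dy":0,"dz":0.2,"roll":0,"fingers":0},{"dx":0,"dy":0,"dz":0,"roll":0,"fingers":0}]'
```

```text
t: 18.5
eef_pos: [0.5552, 0.0778, -0.0106]
tool_rot: [-3.141, 0.0, 1.558]
ft_force: [-0.7, 0.8, -0.2]
opening: 0.0511
finger_force: 26.3
t: 18.7
eef_pos: [0.5557, 0.0778, -0.013]
tool_rot: [3.141, -0.0, 1.558]
ft_force: [-0.2, -0.4, 0.2]
opening: 0.0514
finger_force: 26.3
t: 18.9
eef_pos: [0.5555, 0.0778, -0.0152]
tool_rot: [3.141, 0.0, 1.558]
ft_force: [0.9, 0.2, -0.5]
opening: 0.0513
finger_force: 26.3
```

```bash
python3 -m inch '[{"dx":0,"dy":0,"dz":0.15,"roll":0,"fingers":0},{"dx":0,"dy":0,"dz":0,"roll":0,"fingers":0}]';python3 -m inch '[{"dx":0,"dy":0,"dz":0.1,"roll":0,"fingers":0},{"dx":0,"dy":0,"dz":0,"roll":0,"fingers":0}]'
```

```text
t: 19.1
eef_pos: [0.5557, 0.0778, -0.0164]
tool_rot: [3.141, 0.0, 1.558]
ft_force: [-0.7, 0.1, 4.3]
opening: 0.0513
finger_force: 26.7
t: 19.3
eef_pos: [0.5557, 0.0778, -0.0164]
tool_rot: [3.141, 0.001, 1.558]
ft_force: [-4.3, -2.0, 15.2]
opening: 0.0517
finger_force: 27.7
```

```bash
python3 -m inch '[{"dx":0,"dy":0,"dz":-0.1,"roll":0,"fingers":-0.2},{"dx":0,"dy":0,"dz":0,"roll":0,"fingers":-0.4},{"dx":0,"dy":0,"dz":0,"roll":0,"fingers":-0.8},{"dx":0,"dy":0,"dz":0,"roll":0,"fingers":-0.8},{"dx":0,"dy":0,"dz":0,"roll":0,"fingers":-0.8},{"dx":0,"dy":0,"dz":-1,"roll":0,"fingers":-0.8},{"dx":0,"dy":0,"dz":-2,"roll":0,"fingers":-0.8},{"dx":0,"dy":0,"dz":-4,"roll":0,"fingers":-1},{"dx":0,"dy":0,"dz":-4,"roll":0,"fingers":-1},{"dx":0,"dy":0,"dz":-4,"roll":0,"fingers":-1},{"dx":3,"dy":-2,"dz":0,"roll":0,"fingers":-1},{"dx":3,"dy":-2,"dz":0,"roll":0,"fingers":-1},{"dx":3,"dy":-2,"dz":0,"roll":0,"fingers":-1},{"dx":3,"dy":-2,"dz":0,"roll":0,"fingers":-1},{"dx":3,"dy":-2,"dz":0,"roll":0,"fingers":-1},{"dx":0,"dy":0,"dz":0,"roll":0,"fingers":-1},{"dx":0,"dy":0,"dz":0,"roll":0,"fingers":-1}]'
python3 - <<'E'
from h import *
a=avg("top",6);b=avg("scene",6)
np.save("a2.npy",a);np.save("b2.npy",b)
def c(im,x,y,w,h,s):
    p=im[y:y+h,x:x+w,::-1]; p=np.clip((p-p.min())/(np.percentile(p,99.5)-p.min())*255,0,255).astype(np.uint8)
    return cv2.resize(p,None,fx=s,fy=s,interpolation=cv2.INTER_CUBIC)
m=np.hstack([c(a,285,175,60,115,5),c(b,220,140,100,115,5)]); cv2.imwrite("pics/both3.png",m); print(m.shape)
# numeric: dark inlay ring with bright cap inside medium tray
g=cv2.resize(a.mean(2),None,fx=4,fy=4,interpolation=cv2.INTER_CUBIC)
p=proj("top",[.556,.0777,.027]); print("tray center px",p,"profile",g[int(p[1]*4),int(p[0]*4)-90:int(p[0]*4)+91:10].astype(int),g[int(p[1]*4)-90:int(p[1]*4)+91:10,int(p[0]*4)].astype(int))
p=proj("top",[.397,.0846,.057]); print("roll px",p,g[int(p[1]*4),int(p[0]*4)-90:int(p[0]*4)+91:10].astype(int),g[int(p[1]*4)-90:int(p[1]*4)+91:10,int(p[0]*4)].astype(int))
y=cv2.resize((a[...,0]-a[...,2]),None,fx=4,fy=4,interpolation=cv2.INTER_CUBIC)
print("yellow max",y[230*4:290*4,290*4:345*4].max())
E
```

```text
t: 21.0
eef_pos: [0.4571, 0.2297, 0.1338]
tool_rot: [3.141, 0.0, 1.56]
ft_force: [0.4, -0.5, 0.3]
opening: 0.0852
finger_force: 0.0
(575, 800, 3)
tray center px [320.13510791 195.70939258] profile [152 152 151 138  71  71 157 173 174 174 174 174 167 123  62 122 152 151
 153] [153 152 153 151 116  72 150 172 174 174 174 173 164 118  54  79 133 152
 151]
roll px [316.05458557 259.15961855] [ 74  74  75  75  74  74  74  74  74  74  73  73  72  73  72  71  70  75
 105] [149 147 134  87  72  73  73  74  74  74  73  74  74  73  72  71  73  72
  72]
yellow max 61.65645853678386
```

Cap sits bright and centred in the medium tray. The arm link hides the pile, so I'll pull back.

```bash
python3 -m inch '[{"dx":0,"dy":-2,"dz":-1,"roll":0,"fingers":-1},{"dx":0.5,"dy":-2,"dz":-1,"roll":0,"fingers":-1},{"dx":0.5,"dy":-1,"dz":0,"roll":0,"fingers":-1},{"dx":0,"dy":0,"dz":0,"roll":0,"fingers":-1},{"dx":0,"dy":0,"dz":0,"roll":0,"fingers":-1}]'
python3 - <<'E'
from h import *
a=avg("top",6); np.save("a2.npy",a); b=avg("scene",6)
g=cv2.resize(a.mean(2),None,fx=4,fy=4,interpolation=cv2.INTER_CUBIC)
p=proj("top",[.397,.0846,.057]); print("roll px",p,g[int(p[1]*4),int(p[0]*4)-90:int(p[0]*4)+91:10].astype(int),g[int(p[1]*4)-90:int(p[1]*4)+91:10,int(p[0]*4)].astype(int))
def c(im,x,y,w,h,s):
    p=im[y:y+h,x:x+w,::-1]; p=np.clip((p-p.min())/(np.percentile(p,99.5)-p.min())*255,0,255).astype(np.uint8)
    return cv2.resize(p,None,fx=s,fy=s,interpolation=cv2.INTER_CUBIC)
m=np.hstack([c(a,285,175,60,115,5),c(b,220,140,100,115,5)]); cv2.imwrite("pics/both3.png",m)
# template match of roll rim/yellow corners against earlier picture
o=np.load("a.npy"); yo=o[...,0]-o[...,2]; yn=a[...,0]-a[...,2]
for nm,y in(("old",yo),("new",yn)):
    z=cv2.resize(y[225:295,285:350].astype(np.float32),None,fx=4,fy=4,interpolation=cv2.INTER_CUBIC); m=(z>55).astype(np.uint8); pts=cv2.findNonZero(m); r=cv2.minAreaRect(pts); print(nm,m.sum(),r)
E
```

```text
t: 22.1
eef_pos: [0.4081, 0.2396, 0.1529]
tool_rot: [3.141, 0.0, 1.558]
ft_force: [0.1, 0.6, 0.4]
opening: 0.0856
finger_force: 0.0
roll px [316.05458557 259.15961855] [144 143 106  93 151 160 159 152 132 131 104 101 156 161 160 147 144 144
 145] [145 146 145 144 159 160 159 129 111 131 125 137 159 161 160 135 126  99
  96]
old 186 ((130.81454467773438, 134.79586791992188), (100.8388900756836, 95.6218032836914), 83.58121490478516)
new 232 ((130.8302001953125, 134.9056396484375), (100.7154312133789, 95.52159118652344), 83.51692199707031)
```

```bash
python3 -m inch '[{"dx":-1.5,"dy":-0.1,"dz":0,"roll":0,"fingers":-1},{"dx":-2,"dy":-0.1,"dz":0,"roll":0,"fingers":-1},{"dx":-2,"dy":-0.1,"dz":0,"roll":0,"fingers":-1},{"dx":-2,"dy":-0.1,"dz":0,"roll":0,"fingers":-1},{"dx":-2,"dy":-0.1,"dz":0,"roll":0,"fingers":-1},{"dx":-2,"dy":-0.1,"dz":0,"roll":0,"fingers":-1},{"dx":-2,"dy":-0.1,"dz":0,"roll":0,"fingers":-1},{"dx":-2,"dy":-0.1,"dz":0,"roll":0,"fingers":-1},{"dx":0,"dy":0,"dz":2,"roll":0,"fingers":-1},{"dx":0,"dy":0,"dz":2,"roll":0,"fingers":-1},{"dx":0,"dy":0,"dz":2,"roll":0,"fingers":-1},{"dx":0,"dy":0,"dz":2,"roll":0,"fingers":-1},{"dx":0,"dy":0,"dz":0,"roll":0,"fingers":-1},{"dx":0,"dy":0,"dz":0,"roll":0,"fingers":-1}]'
```

```text
t: 24.1
eef_pos: [0.3974, 0.0851, 0.0734]
tool_rot: [-3.141, -0.0, 1.558]
ft_force: [0.5, 0.3, -0.2]
opening: 0.0854
finger_force: 0.0
```

```bash
python3 -m inch '[{"dx":0,"dy":0,"dz":1.5,"roll":0,"fingers":-1},{"dx":0,"dy":0,"dz":1.5,"roll":0,"fingers":-1},{"dx":0,"dy":0,"dz":1.5,"roll":0,"fingers":-1},{"dx":0,"dy":0,"dz":1.5,"roll":0,"fingers":-1},{"dx":0,"dy":0,"dz":1.3,"roll":0,"fingers":-1},{"dx":0,"dy":0,"dz":0,"roll":0,"fingers":-0.8},{"dx":0,"dy":0,"dz":0,"roll":0,"fingers":-0.7},{"dx":0,"dy":0,"dz":0,"roll":0,"fingers":-0.6},{"dx":0,"dy":0,"dz":0,"roll":0,"fingers":-0.5},{"dx":0,"dy":0,"dz":0,"roll":0,"fingers":-0.4},{"dx":0,"dy":0,"dz":0,"roll":0,"fingers":-0.3},{"dx":0,"dy":0,"dz":0,"roll":0,"fingers":-0.3}]' 30; python3 -m inch '[{"dx":0,"dy":0,"dz":-0.3,"roll":0,"fingers":-0.3},{"dx":0,"dy":0,"dz":-0.7,"roll":0,"fingers":-0.3},{"dx":0,"dy":0,"dz":-2,"roll":0,"fingers":-0.3},{"dx":0,"dy":0,"dz":-3,"roll":0,"fingers":-0.3},{"dx":0,"dy":0,"dz":0,"roll":0,"fingers":-0.3},{"dx":0,"dy":0,"dz":0,"roll":0,"fingers":-0.3}]'
```

```text
t: 25.3
eef_pos: [0.3982, 0.085, 0.0014]
tool_rot: [3.14, 0.0, 1.558]
ft_force: [-2.3, -0.6, 10.1]
opening: 0.0676
finger_force: 30.9
t: 25.9
eef_pos: [0.3981, 0.0846, 0.0608]
tool_rot: [3.14, -0.0, 1.557]
ft_force: [1.2, -0.1, -0.4]
opening: 0.0674
finger_force: 34.3
```

```bash
python3 - <<'E'
from h import *
print("dropper",ray("top",(226.5,224),0),"beaker",ray("top",(258,151),0))
E
python3 -m inch '[{"dx":1,"dy":1,"dz":-1,"roll":0,"fingers":-0.3},{"dx":2,"dy":2.1,"dz":-1,"roll":0,"fingers":-0.3},{"dx":2,"dy":2.1,"dz":0,"roll":0,"fingers":-0.3},{"dx":2,"dy":2.1,"dz":0,"roll":0,"fingers":-0.3},{"dx":2,"dy":2.1,"dz":0,"roll":0,"fingers":-0.3},{"dx":2,"dy":2.1,"dz":0,"roll":0,"fingers":-0.3},{"dx":2,"dy":2.1,"dz":0,"roll":0,"fingers":-0.3},{"dx":1.5,"dy":1.5,"dz":0,"roll":0,"fingers":-0.3},{"dx":1,"dy":1,"dz":0,"roll":0,"fingers":-0.3},{"dx":0,"dy":0,"dz":0,"roll":0,"fingers":-0.3},{"dx":0,"dy":0,"dz":0,"roll":0,"fingers":-0.3}]'
```

```text
dropper [0.47998144 0.31574444 0.        ] beaker [0.67561548 0.24429419 0.        ]
t: 27.0
eef_pos: [0.5594, 0.2371, 0.0789]
tool_rot: [-3.14, 0.001, 1.558]
ft_force: [0.3, 0.2, -1.2]
opening: 0.0672
finger_force: 34.2
```

Now .0789 down to about −.0135, then creep.

```bash
python3 -m inch '[{"dx":0,"dy":0.1,"dz":2,"roll":0,"fingers":-0.3},{"dx":0,"dy":0,"dz":2,"roll":0,"fingers":-0.3},{"dx":0,"dy":0,"dz":2,"roll":0,"fingers":-0.3},{"dx":0,"dy":0,"dz":2,"roll":0,"fingers":-0.3},{"dx":0,"dy":0,"dz":0.7,"roll":0,"fingers":-0.3},{"dx":0,"dy":0,"dz":0.5,"roll":0,"fingers":-0.3},{"dx":0,"dy":0,"dz":0,"roll":0,"fingers":-0.3}]'; python3 -m inch '[{"dx":0,"dy":0,"dz":0.25,"roll":0,"fingers":-0.3},{"dx":0,"dy":0,"dz":0,"roll":0,"fingers":-0.3}]'; python3 -m inch '[{"dx":0,"dy":0,"dz":0.15,"roll":0,"fingers":-0.3},{"dx":0,"dy":0,"dz":0,"roll":0,"fingers":-0.3}]'
```

```text
t: 27.7
eef_pos: [0.5612, 0.2374, -0.0119]
tool_rot: [-3.141, 0.0, 1.558]
ft_force: [-0.4, -0.2, -0.8]
opening: 0.0675
finger_force: 34.2
t: 27.9
eef_pos: [0.5618, 0.2378, -0.0138]
tool_rot: [3.141, -0.0, 1.558]
ft_force: [-0.5, -0.3, -1.8]
opening: 0.0673
finger_force: 34.2
t: 28.1
eef_pos: [0.5616, 0.2377, -0.0157]
tool_rot: [3.141, -0.0, 1.558]
ft_force: [0.5, 0.7, -0.6]
opening: 0.0671
finger_force: 34.2
```

```bash
python3 -m inch '[{"dx":0,"dy":0,"dz":0.15,"roll":0,"fingers":-0.3},{"dx":0,"dy":0,"dz":0,"roll":0,"fingers":-0.3}]'; python3 -m inch '[{"dx":0,"dy":0,"dz":0.1,"roll":0,"fingers":-0.3},{"dx":0,"dy":0,"dz":0,"roll":0,"fingers":-0.3}]'
```

```text
t: 28.3
eef_pos: [0.5616, 0.2378, -0.0173]
tool_rot: [3.141, -0.0, 1.558]
ft_force: [-0.3, -0.2, -0.5]
opening: 0.0672
finger_force: 34.2
t: 28.5
eef_pos: [0.5616, 0.2378, -0.0174]
tool_rot: [3.141, 0.0, 1.558]
ft_force: [-2.8, -2.2, 7.9]
opening: 0.0675
finger_force: 35.3
```

```bash
python3 -m inch '[{"dx":0,"dy":0,"dz":-0.1,"roll":0,"fingers":-0.6},{"dx":0,"dy":0,"dz":0,"roll":0,"fingers":-1},{"dx":0,"dy":0,"dz":0,"roll":0,"fingers":-1},{"dx":0,"dy":0,"dz":0,"roll":0,"fingers":-1},{"dx":0,"dy":0,"dz":-1,"roll":0,"fingers":-1},{"dx":0,"dy":0,"dz":-2,"roll":0,"fingers":-1},{"dx":0,"dy":0,"dz":-4,"roll":0,"fingers":-1},{"dx":0,"dy":0,"dz":-4,"roll":0,"fingers":-1},{"dx":0,"dy":0,"dz":-4,"roll":0,"fingers":-1},{"dx":0,"dy":-3,"dz":-2,"roll":0,"fingers":-1},{"dx":0,"dy":-3,"dz":0,"roll":0,"fingers":-1},{"dx":0,"dy":-3,"dz":0,"roll":0,"fingers":-1},{"dx":0,"dy":-3,"dz":0,"roll":0,"fingers":-1},{"dx":0,"dy":-3,"dz":0,"roll":0,"fingers":-1},{"dx":0,"dy":0,"dz":0,"roll":0,"fingers":-1},{"dx":0,"dy":0,"dz":0,"roll":0,"fingers":-1}]'
python3 - <<'E'
from h import *
a=avg("top",6); np.save("a3.npy",a)
y=cv2.resize((a[...,0]-a[...,2]).astype(np.float32),None,fx=4,fy=4,interpolation=cv2.INTER_CUBIC)
for th in(30,40,50):
    c=(blob(y>th,(317*4,258*4))+.5)/4-.5; print(cv2.minAreaRect((world("top",c,.022)*1000).astype(np.float32)))
g=cv2.resize(a.mean(2),None,fx=4,fy=4,interpolation=cv2.INTER_CUBIC)
for nm,X in dict(roll=[.561,.2377,.038],cap=[.556,.0777,.027]).items():
    p=proj("top",X); i,j=int(p[0]*4),int(p[1]*4); print(nm,g[j,i-110:i+111:10].astype(int),g[j-110:j+111:10,i].astype(int))
E
```

```text
t: 30.1
eef_pos: [0.4118, 0.2397, 0.1534]
tool_rot: [3.14, 0.0, 1.559]
ft_force: [0.4, 0.8, 0.1]
opening: 0.0852
finger_force: 0.0
((399.1949157714844, 81.568603515625), (69.9749526977539, 69.98807525634766), 7.0488691329956055)
((399.0652160644531, 81.63703918457031), (67.29297637939453, 67.22994232177734), 6.9795379638671875)
((398.91680908203125, 81.59896850585938), (64.32283782958984, 64.46038818359375), 6.967255115509033)
roll [146 146 146 146 144 104 129 162 163 150  81  47  37  72 158 164 162 118
  50 104 143 145 146] [145 146 146 146 146 125 143 163 164 138  71  47  44 119 162 163 152  79
  45  89 143 146 146]
cap [146 147 146 147 147 133  70  69 152 166 167 167 166 168 160 118  59 118
 145 146 146 146 145] [146 146 146 147 146 144 111  69 145 165 167 167 167 165 159 114  56  77
 129 146 146 146 145]
```

```bash
python3 -m inch '[{"dx":-1.8,"dy":-0.1,"dz":0,"roll":0,"fingers":-1},{"dx":-2,"dy":-0.1,"dz":0,"roll":0,"fingers":-1},{"dx":-2,"dy":-0.15,"dz":0,"roll":0,"fingers":-1},{"dx":-2,"dy":-0.15,"dz":0,"roll":0,"fingers":-1},{"dx":-2,"dy":-0.15,"dz":0,"roll":0,"fingers":-1},{"dx":-2,"dy":-0.15,"dz":0,"roll":0,"fingers":-1},{"dx":-2,"dy":-0.15,"dz":0,"roll":0,"fingers":-1},{"dx":-2,"dy":-0.15,"dz":0,"roll":0,"fingers":-1},{"dx":0,"dy":0,"dz":0,"roll":8.2,"fingers":-1},{"dx":0,"dy":0,"dz":0,"roll":8.2,"fingers":-1},{"dx":0,"dy":0,"dz":0,"roll":8.2,"fingers":-1},{"dx":0,"dy":0,"dz":0,"roll":8.2,"fingers":-1},{"dx":0,"dy":0,"dz":0,"roll":8.2,"fingers":-1},{"dx":0,"dy":0,"dz":0,"roll":8.2,"fingers":-1},{"dx":0,"dy":0,"dz":0,"roll":8.2,"fingers":-1},{"dx":0,"dy":0,"dz":0,"roll":8.2,"fingers":-1},{"dx":0,"dy":0,"dz":0,"roll":8.2,"fingers":-1},{"dx":0,"dy":0,"dz":0,"roll":8.2,"fingers":-1},{"dx":0,"dy":0,"dz":0,"roll":0,"fingers":-1},{"dx":0,"dy":0,"dz":0,"roll":0,"fingers":-1}]'
```

```text
t: 32.4
eef_pos: [0.3986, 0.0819, 0.1527]
tool_rot: [-3.142, 0.0, 0.13]
ft_force: [0.6, 0.6, -0.2]
opening: 0.0854
finger_force: 0.0
```

```bash
python3 -m inch '[{"dx":0,"dy":0,"dz":2,"roll":0.4,"fingers":-1},{"dx":0,"dy":0,"dz":2,"roll":0,"fingers":-1},{"dx":0,"dy":0,"dz":2,"roll":0,"fingers":-1},{"dx":0,"dy":0,"dz":2,"roll":0,"fingers":-1},{"dx":0,"dy":0,"dz":2,"roll":0,"fingers":-1},{"dx":0,"dy":0,"dz":2,"roll":0,"fingers":-1},{"dx":0,"dy":0,"dz":2,"roll":0,"fingers":-1},{"dx":0,"dy":0,"dz":1.5,"roll":0,"fingers":-1},{"dx":0,"dy":0,"dz":0,"roll":0,"fingers":-1},{"dx":0,"dy":0,"dz":0,"roll":0,"fingers":-1}]'
```

```text
t: 33.4
eef_pos: [0.3985, 0.082, -0.0022]
tool_rot: [-3.141, 0.0, 0.121]
ft_force: [-0.8, -0.1, 0.2]
opening: 0.0855
finger_force: 0.0
```

```bash
python3 -m inch '[{"dx":0,"dy":0,"dz":1,"roll":0,"fingers":-1},{"dx":0,"dy":0,"dz":0.7,"roll":0,"fingers":-1},{"dx":0,"dy":0,"dz":0.5,"roll":0,"fingers":-1},{"dx":0,"dy":0,"dz":0,"roll":0,"fingers":-1}]'; python3 -m inch '[{"dx":0,"dy":0,"dz":0,"roll":0,"fingers":-0.8},{"dx":0,"dy":0,"dz":0,"roll":0,"fingers":-0.7},{"dx":0,"dy":0,"dz":0,"roll":0,"fingers":-0.6},{"dx":0,"dy":0,"dz":0,"roll":0,"fingers":-0.5},{"dx":0,"dy":0,"dz":0,"roll":0,"fingers":-0.4},{"dx":0,"dy":0,"dz":0,"roll":0,"fingers":-0.3},{"dx":0,"dy":0,"dz":0,"roll":0,"fingers":-0.3}]' 30;  python3 -m inch '[{"dx":0,"dy":0,"dz":-0.3,"roll":0,"fingers":-0.3},{"dx":0,"dy":0,"dz":-0.7,"roll":0,"fingers":-0.3},{"dx":0,"dy":0,"dz":-2,"roll":0,"fingers":-0.3},{"dx":0,"dy":0,"dz":-3,"roll":0,"fingers":-0.3},{"dx":0,"dy":0,"dz":0,"roll":0,"fingers":-0.3},{"dx":0,"dy":0,"dz":0,"roll":0,"fingers":-0.3}]'
```

```text
t: 33.8
eef_pos: [0.398, 0.0817, -0.0249]
tool_rot: [3.141, 0.001, 0.12]
ft_force: [-0.4, 0.5, -0.4]
opening: 0.0857
finger_force: 0.0
t: 34.5
eef_pos: [0.3986, 0.0818, -0.0239]
tool_rot: [3.141, -0.0, 0.12]
ft_force: [-1.5, -1.1, 5.9]
opening: 0.0673
finger_force: 32.7
t: 35.1
eef_pos: [0.399, 0.0817, 0.0363]
tool_rot: [-3.142, -0.002, 0.119]
ft_force: [0.0, 0.4, -0.7]
opening: 0.0674
finger_force: 34.5
```

```bash
python3 -m inch '[{"dx":0,"dy":0,"dz":-2,"roll":0,"fingers":-0.3},{"dx":0,"dy":1,"dz":-2,"roll":0,"fingers":-0.3},{"dx":-0.15,"dy":2,"dz":-1,"roll":0,"fingers":-0.3},{"dx":-0.15,"dy":2,"dz":0,"roll":0,"fingers":-0.3},{"dx":-0.15,"dy":2,"dz":0,"roll":0,"fingers":-0.3},{"dx":-0.15,"dy":2,"dz":0,"roll":0,"fingers":-0.3},{"dx":-0.15,"dy":2,"dz":0,"roll":0,"fingers":-0.3},{"dx":-0.15,"dy":2,"dz":0,"roll":0,"fingers":-0.3},{"dx":-0.15,"dy":2,"dz":0,"roll":0,"fingers":-0.3},{"dx":-0.15,"dy":2,"dz":0,"roll":0,"fingers":-0.3},{"dx":-0.15,"dy":2,"dz":0,"roll":0,"fingers":-0.3},{"dx":-0.1,"dy":1.6,"dz":0,"roll":0,"fingers":-0.3},{"dx":0,"dy":0.8,"dz":0,"roll":0,"fingers":-0.3},{"dx":0,"dy":0,"dz":0,"roll":-7,"fingers":-0.3},{"dx":0,"dy":0,"dz":0,"roll":0,"fingers":-0.3},{"dx":0,"dy":0,"dz":0,"roll":0,"fingers":-0.3}]'
```

```text
t: 36.7
eef_pos: [0.4093, -0.1317, 0.0853]
tool_rot: [-3.141, 0.001, 0.24]
ft_force: [0.0, 0.2, -1.4]
opening: 0.0672
finger_force: 34.4
```

Run:
```python
from h import *
b=avg("scene",4); print(ctrl.sense()['eef_pos'],ctrl.sense()['joint_pos'])
cv2.imwrite("pics/s11.png",cv2.resize(np.clip(b[60:330,160:400,::-1]*1.3,0,255).astype(np.uint8),None,fx=2.2,fy=2.2,interpolation=cv2.INTER_CUBIC))
```

```text
[ 0.40955524 -0.13201288  0.08562501] [ 0.5891371   0.4110478  -0.45073944  2.16811976  0.30343005  0.62172283
 -1.40733165]
```

View pics/s11.png

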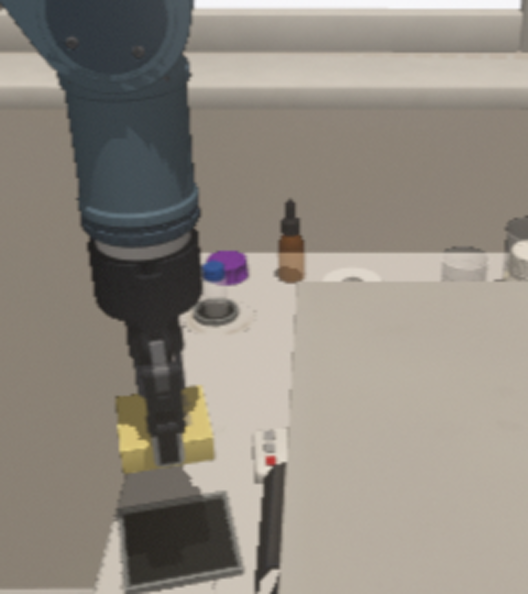

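The block is held level over the square tray (165,430 vs tray (180,540)). The arm is narrow and well left of the cabinet edge (295). Lowering.

```bash
python3 -m inch '[{"dx":0.1,"dy":0,"dz":2,"roll":0,"fingers":-0.3},{"dx":0,"dy":0,"dz":2,"roll":0,"fingers":-0.3},{"dx":0,"dy":0,"dz":2,"roll":0,"fingers":-0.3},{"dx":0,"dy":0,"dz":2,"roll":0,"fingers":-0.3},{"dx":0,"dy":0,"dz":1,"roll":0,"fingers":-0.3},{"dx":0,"dy":0,"dz":0.8,"roll":0,"fingers":-0.3},{"dx":0,"dy":0,"dz":0,"roll":0,"fingers":-0.3}]'; python3 -m inch '[{"dx":0,"dy":0,"dz":0.3,"roll":0,"fingers":-0.3},{"dx":0,"dy":0,"dz":0,"roll":0,"fingers":-0.3}]'; python3 -m inch '[{"dx":0,"dy":0,"dz":0.15,"roll":0,"fingers":-0.3},{"dx":0,"dy":0,"dz":0,"roll":0,"fingers":-0.3}]'
```

```text
t: 37.6
eef_pos: [0.4103, -0.1319, -0.0127]
tool_rot: [-3.141, 0.001, 0.242]
ft_force: [-0.4, -0.4, -0.9]
opening: 0.0673
finger_force: 34.4
t: 37.8
eef_pos: [0.411, -0.1322, -0.015]
tool_rot: [3.141, -0.001, 0.242]
ft_force: [-0.7, -0.5, -1.1]
opening: 0.0671
finger_force: 34.4
t: 38.0
eef_pos: [0.4107, -0.1322, -0.0166]
tool_rot: [3.141, -0.0, 0.242]
ft_force: [0.1, 0.3, -1.0]
opening: 0.0672
finger_force: 34.4
```

```bash
python3 -m inch '[{"dx":0,"dy":0,"dz":0.2,"roll":0,"fingers":-0.3},{"dx":0,"dy":0,"dz":0,"roll":0,"fingers":-0.3}]'; python3 -m inch '[{"dx":0,"dy":0,"dz":0.15,"roll":0,"fingers":-0.3},{"dx":0,"dy":0,"dz":0,"roll":0,"fingers":-0.3}]';  python3 -m inch '[{"dx":0,"dy":0,"dz":0.1,"roll":0,"fingers":-0.3},{"dx":0,"dy":0,"dz":0,"roll":0,"fingers":-0.3}]'
```

```text
t: 38.2
eef_pos: [0.4105, -0.1321, -0.0189]
tool_rot: [-3.142, 0.0, 0.242]
ft_force: [-0.3, 0.2, -1.8]
opening: 0.0674
finger_force: 34.4
t: 38.4
eef_pos: [0.4104, -0.1321, -0.0205]
tool_rot: [-3.141, 0.0, 0.242]
ft_force: [0.2, 0.5, -0.6]
opening: 0.0674
finger_force: 34.4
t: 38.6
eef_pos: [0.4106, -0.1322, -0.0209]
tool_rot: [3.141, 0.0, 0.242]
ft_force: [-1.5, 0.6, 7.3]
opening: 0.0674
finger_force: 35.6
```

```bash
python3 -m inch '[{"dx":0,"dy":0,"dz":-0.1,"roll":0,"fingers":-0.6},{"dx":0,"dy":0,"dz":0,"roll":0,"fingers":-1},{"dx":0,"dy":0,"dz":0,"roll":0,"fingers":-1},{"dx":0,"dy":0,"dz":0,"roll":0,"fingers":-1},{"dx":0,"dy":0,"dz":-1,"roll":0,"fingers":-1},{"dx":0,"dy":0,"dz":-2,"roll":0,"fingers":-1},{"dx":0,"dy":0,"dz":-4,"roll":0,"fingers":-1},{"dx":0,"dy":0,"dz":-4,"roll":0,"fingers":-1},{"dx":0,"dy":0,"dz":-4,"roll":0,"fingers":-1},{"dx":0.5,"dy":-3,"dz":0,"roll":0,"fingers":-1},{"dx":0.7,"dy":-3,"dz":0,"roll":0,"fingers":-1},{"dx":0.7,"dy":-3,"dz":0,"roll":0,"fingers":-1},{"dx":0.7,"dy":-3,"dz":0,"roll":0,"fingers":-1},{"dx":0.7,"dy":-3,"dz":0,"roll":0,"fingers":-1},{"dx":0.7,"dy":-3,"dz":0,"roll":0,"fingers":-1},{"dx":0.7,"dy":-3,"dz":0,"roll":0,"fingers":-1},{"dx":0,"dy":0,"dz":0,"roll":0,"fingers":-1},{"dx":0,"dy":0,"dz":0,"roll":0,"fingers":-1}]'
python3 - <<'E'
from h import *
f=lambda c:(c+.5)/4-.5
for n,k in(("top",6),):
    a=avg(n,k); y=cv2.resize((a[...,0]-a[...,2]).astype(np.float32),None,fx=4,fy=4,interpolation=cv2.INTER_CUBIC)
    for z in(.025,):
        p=proj(n,[.411,-.1325,z]); c=f(blob(y>40,(int(p[0]*4),int(p[1]*4)))); print("block",cv2.minAreaRect((world(n,c,z)*1000).astype(np.float32)))
b=avg("scene",6); d=cv2.resize((b[...,0]-b[...,2]).astype(np.float32),None,fx=4,fy=4,interpolation=cv2.INTER_CUBIC)
p=proj("scene",[.411,-.1325,.025]); c=f(blob(d>40,(int(p[0]*4),int(p[1]*4)))); h=cv2.approxPolyDP(cv2.convexHull(c),2,True)[:,0]; print("scene hull",h.round(1).tolist())
R=np.radians(14); C=[(x*np.cos(R)-y*np.sin(R)+.411,x*np.sin(R)+y*np.cos(R)-.1325) for x in(-.034,.034) for y in(-.034,.034)]
print("expected",[proj("scene",[*q,z]).round(1).tolist() for q in C for z in(.003,.025)])
E
```

```text
t: 40.4
eef_pos: [0.4057, 0.0831, 0.13]
tool_rot: [3.141, 0.0, 0.244]
ft_force: [0.0, -1.8, 0.6]
opening: 0.0857
finger_force: 0.0
block ((411.06292724609375, -130.8860626220703), (67.97086334228516, 68.2795639038086), 13.768702507019043)
scene hull [[255.60000610351562, 281.1000061035156], [261.3999938964844, 305.1000061035156], [259.8999938964844, 314.8999938964844], [223.60000610351562, 320.8999938964844], [219.39999389648438, 287.1000061035156]]
expected [[224.2, 322.8], [222.9, 313.7], [221.4, 296.0], [220.1, 287.1], [263.0, 315.7], [262.3, 306.6], [257.6, 289.7], [256.9, 281.0]]
```

The block matches its expected outline in both cameras: 68×68 mm, 13.8°, within 2 mm of the tray centre and flat. Handing in.

```bash
python3 -c "
from station import hand_in; print(hand_in())"
```

```text
the job is handed in; nothing more can be done
None
```

The pile is taken apart in order, with the vial, cap, label roll and note block each set down in its own tray and released, and the job is handed in at about 41 s (`hand_in` gave no verdict).

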